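Pulse-mill a cup on the gym blender

TASK

Set up the blender on its base keys first, as your hand will stay on the cup: press power (red), then low speed (white), then pulse (yellow), one at a time and each right down, leaving the grey high-speed key alone. Then stand the green cup collar-down in the socket with its white ribs at the white dots until it is fully home, turn it clockwise to the yellow half-turn mark, midway to the lock, without ever letting it go on towards the lock click, and finish while still gripping it and holding it there against the return spring. Leave the other things on the counter where they are.

Things in the scene. Friction and masses are not known exactly. Their poses are not given: they have to be found in the camera images.
- blender: Silver personal-blender motor base, fixed: housing 215 x 150 mm (x by y), 68 mm high; black key deck on its front (-x) part, deck top at 70 mm; behind it a round silver tower, outside diameter 120 mm, rim 110 mm above the counter, axis 30 mm from the origin towards +x. Origin: centre of the footprint, on the counter. x points to the back, away from the keys; y left; z up.
- socket_mouth (a point): Centre of the tower's mouth, level with the rim, 110 mm high. The bayonet socket is 18 mm deep, 73 mm wide inside three black lips (5 mm thick, flush with the rim) and 89 mm wide at the three entry slots between them. The slots are 16 mm wide, centred at 180 (towards the keys), 300 and 60 degrees about the axis, counter-clockwise from the base's x.
- socket (a point): Centre of the socket floor on the tower axis, 92 mm above the counter, 18 mm below the rim; a cup fully home has its origin here. Axes as the base.
- white_dot (a point): White dot on the rim, 51 mm from the axis, beside the slot that faces the keys: where a tab goes in. Each of the three slots has one.
- half_mark (a point): Yellow bar on the rim, 38 degrees clockwise (seen from above) from that white dot: half-turn. One follows each white dot.
- lock_mark (a point): Red square on the rim, 76 degrees clockwise from that white dot: lock. One follows each white dot. The cup clicks and stays there.
- carrier (a joint): White sprung ring under the lips, turned by the cup's tabs. Radians, 0 at rest, growing as the cup turns clockwise seen from above; it reads the cup's turn from the white dots less about 0.05. Pushes back with 0.06 N m plus 0.2 N m per rad and returns the cup if let go. From 0.85 rad a spring ball stiffens the turn, at about 1.2 the cup clicks into the lock; half-turn is 0.61.
- cup: Loaded, closed green cup with a black blade collar, 110 mm tall, 0.2 to 0.4 kg, standing collar down on a 4 mm grey rubber mat. Origin: centre of the collar's underside, z up. Collar 70 mm in diameter up to 30 mm height, tapered to 62 mm over its lowest 5 mm; above it a plain green cylinder 62 mm in diameter, rigid enough for an 80 N grip.
- cup_tab (a point): Outer end of one of three like tabs on the collar, 41.5 mm from the axis, 8.5 mm above the underside. Tabs are 10 mm wide and 5 mm high (6 to 11 mm above the underside), at 180, 300 and 60 degrees counter-clockwise from the cup's x, each below a white rib on the collar and a white stripe up to the cup's top edge. Any tab may go in any slot; about 4 degrees of play.
- key_power (a joint): Red power key, the leftmost (+y of the base). Spring key 21 mm in diameter, 8 mm proud of the deck; value in m, 0 up, 0.005 fully down, which takes 4 N; springs up when let go.
- key_power_top (a point): Centre of the top of that key when up: 75 mm in front of the base's origin (-x), y = 48 mm, 78 mm above the counter.
- key_low (a joint): White low-speed key, next to the red one. Spring key 21 mm in diameter, 8 mm proud of the deck; value in m, 0 up, 0.005 fully down, which takes 4 N; springs up when let go.
- key_low_top (a point): Centre of the top of that key when up: 75 mm in front of the base's origin (-x), y = 16 mm, 78 mm above the counter.
- key_high (a joint): Grey high-speed key, between the white and the yellow one; not to be pressed. Spring key 21 mm in diameter, 8 mm proud of the deck; value in m, 0 up, 0.005 fully down, which takes 4 N; springs up when let go.
- key_high_top (a point): Centre of the top of that key when up: 75 mm in front of the base's origin (-x), y = -16 mm, 78 mm above the counter.
- key_pulse (a joint): Yellow pulse key, the rightmost (-y of the base). Spring key 21 mm in diameter, 8 mm proud of the deck; value in m, 0 up, 0.005 fully down, which takes 4 N; springs up when let go.
- key_pulse_top (a point): Centre of the top of that key when up: 75 mm in front of the base's origin (-x), y = -48 mm, 78 mm above the counter.
- travel_cup: Blue travel cup with a white drinking lid, 70 mm wide, 124 mm tall; a loose bystander to leave alone. Origin: centre of its underside.
- shaker: Frosted shaker bottle with a black lid, 88 mm wide, 194 mm tall; a loose bystander to leave alone. Origin: centre of its underside.
- tub: White powder tub with an orange label and black lid, 104 mm wide, 150 mm tall; a loose bystander to leave alone. Origin: centre of its underside.
- scoop: White measuring scoop, 42 mm bowl with a flat handle to its +x, 125 mm long, 32 mm high; a loose bystander to leave alone. Origin: centre of its underside.
- dumbbell: Small black 1 kg dumbbell lying along its y, 166 mm long, 60 mm high; a loose bystander to leave alone. Origin: centre of its underside.
- stopwatch: Black round stopwatch lying flat, 60 mm wide, 14 mm high; a loose bystander to leave alone. Origin: centre of its underside.
Things that resemble listed ones, but are neither listed nor needed, are in the scene too. Of the things like the cup, leave any that is purple; of the rest the larger one is meant.

How it is judged:
On the way, in this order (a step that is already met when the one before it is completed fails the run):
1. the red power key is pressed down, alone (value of joint key_power above 0.0035 m and value of joint each of key_low, key_high, key_pulse below 0.0015 m), for 0.05 s.
2. then the white low-speed key, alone (value of joint key_low above 0.0035 m and value of joint each of key_power, key_high, key_pulse below 0.0015 m), for 0.05 s.
3. then the yellow pulse key, alone (value of joint key_pulse above 0.0035 m and value of joint each of key_power, key_low, key_high below 0.0015 m), for 0.05 s.
4. the cup stands fully home in the socket, not yet turned (z of cup in the frame of socket below 0.0035 m and horizontal distance between cup and socket below 0.004 m and angle between cup's own z axis and vertical below 0.08 rad and value of joint carrier below 0.2 rad), for 0.1 s.
At the end, for the whole second after the job is handed in: The cup is fully home in the socket (within 3.5 mm of the floor, 4 mm of the axis, 0.08 rad of upright), turned to half-turn (carrier between 0.44 and 0.78 rad), still, and gripped by the fingers with over 4 N; all keys are up (z of cup in the frame of socket below 0.0035 m and horizontal distance between cup and socket below 0.004 m and angle between cup's own z axis and vertical below 0.08 rad and value of joint carrier between 0.44 and 0.78 rad and velocity of joint carrier between -0.15 and 0.15 rad/s and contact force between the fingers and cup above 4 N and linear speed of cup below 0.03 m/s and value of joint each of key_power, key_low, key_high, key_pulse below 0.0015 m); the arm keeps its last pose, push and grip.
It fails at once if the cup is turned on into the lock (carrier past 0.95 rad) (value of joint carrier above 0.95 rad).
It fails at once if the grey high-speed key is pressed (value of joint key_high above 0.0025 m).
It fails at once if two keys are pressed together (value of joint each of key_power, key_low above 0.0025 m or value of joint each of key_power, key_high above 0.0025 m or value of joint each of key_power, key_pulse above 0.0025 m or value of joint each of key_low, key_high above 0.0025 m or value of joint each of key_low, key_pulse above 0.0025 m or value of joint each of key_high, key_pulse above 0.0025 m).
It fails at once if a bystander is moved more than 30 mm or tipped over (distance of any of travel_cup, shaker, tub, scoop, dumbbell, stopwatch from where it was at the start of the episode above 0.03 m or angle between any of travel_cup, shaker, tub, scoop, dumbbell, stopwatch's own z axis and vertical above 0.5 rad).
It also fails if it takes over 64 s, if anything falls off the work surface, if the arm or the gripper's body presses on something with over 40 N, if the wrist force passes 120 N, or if a joint passes its speed limit or range.

ROBOT

A 6-joint arm with a two-finger parallel gripper is mounted at the origin on the work surface. World frame = base frame: x ahead of the robot, y to its left, z up, the work surface at z = 0. Lengths are in m, angles in rad, forces in N, time in s.
With the tool pointing down it reaches from about 0.4 to 0.825 m from the base axis. Payload 7 kg.
Tool frame: the origin (TCP) lies at the very end of the fingers, on their centre line; the grasp point (between the pads) lies arm.grip_point_offset behind it (arm.grip_point_offset is the distance from the TCP to the grasp point, in m); z points along the fingers, y is the line along which they close (so a half turn about z gives the same grasp; the last joint's range is limited). The gripper opens to 88 mm and grips with 3 to 60 N. Pads are 19 mm wide; open, the fingers measure 130 mm over their backs; the gripper's body (78 mm by 193 mm) begins 47 mm behind the grasp point.
Start: joints at [-0.844, 0.359, 0.012, 0, -1.224, -0.288], TCP at [0.287, -0.611, 0.227] pointing down, gripper open.
Joint ranges: [-3.07, 3.07], [-1.43, 2.12], [-1.02, 1.25], [-3.03, 1.67], [-3.05, -0], [-3.03, 3.03]. Speed limits (rad/s): [2.39, 2.39, 3.01, 3.14, 3.14, 3.14].

INTERFACE

Orientations are given as [roll, pitch, yaw] about the fixed x, y, z axes, in that order (R = Rz(yaw) Ry(pitch) Rx(roll)).
In Python, from station import arm gives the robot as it stands.
- The arm moves only by the shell command python3 -m crank 'ROWS' [OPENING] [FORCE]. ROWS is JSON, a list of rows, each an object of numbers: "dx", "dy", "dz": the shift along the tool's x, y, z in cm; "wx", "wy", "wz": the turn, a rotation vector about the tool's x, y, z in degrees. A call has exactly 10 rows; each row is the pose to reach, as a shift and turn from the pose commanded when the call began, along the tool's axes at that moment; what a row does not reach only later rows make up. A row lasts 1/8 s, in which the tool goes at most 62.5 mm and 10.7 degrees, less where a joint would pass 70% of its speed; a pose out of reach is approached as far as the arm can. A call with a gripper value outside its range is refused whole. OPENING is the finger opening in cm, from 0 to 8.76, set as the call begins (- or left out, the last holds). The fingers move at their own pace and stop on an object; FORCE is the grip in N (left out, the last holds). Time passes only in rows, so rows that repeat a pose let the fingers close, or fill a call up. It gives the time, the measured TCP pose, the force, the opening and the grip force at its end, in the units of the state.
- arm.get_state(): the state, without advancing time (a new reading comes with each control period).
- arm.grab_frame(name): name is "scene" or "top" or "wrist"; returns the picture (400x640x3 uint8, red, green, blue); there is no depth.
- arm.calibration(name): a dict with "fx", "fy", "cx", "cy" (pixels), "world_from_camera" (4x4, takes a point from camera to world coordinates). Camera axes: x right, y down, z forward; pixel columns grow to the right and rows downward; lengths in m; the calibration is good to about 2 mm. A picture is of the moment at which its call begins: read the wrist's pose just before it. calibration takes no time and is no camera call; for the wrist camera it gives the pose at the moment of the call.
- arm.job_done(): hands the job in; it is judged then, once.
Trained networks look in the newest picture that a camera, given by its name, has taken for a name from the list of things; names that differ only in an ending like _2 or _b are one class to them, and where a whole thing is asked for, a point or a joint stands for the part that bears it (a point fixed in the world has none). Each returns a list of dicts, best first, with "confidence" (0 to 1); they miss things now and then, are a little off and sometimes report something else, mostly with a low value. They report only what shows in the picture. A call takes as long as a camera call. They do not tell look-alikes from the thing itself.
- arm.find_in(camera, query): "centre" ([x, y, z] in m, in world coordinates, good to about 4 mm: the middle of the surface that is visible of it).
- arm.masks_of(camera, query): "pixels" (400x640 bool, what is visible of it).
- arm.mark_of(camera, query): "centre" ([x, y, z] in m, in world coordinates, good to about 4 mm: a listed point, or the origin of a listed thing).
The state is a dict: "t": time; "q": joint angles; "qd": joint speeds; "joint_efforts": joint torques, N m; "eef_pos": TCP position; "ee_rot": TCP orientation; "force": force on the tool from outside, world axes, zero at the start; "moment": the same for the moment, N m; "width": finger opening in m; "gripper_force": force on a finger pad.
Only numpy, scipy, OpenCV 4.12 (cv2) and the standard library are available. Lean on these libraries where they do the work, as an engineer would, in place of code of your own. Each camera call takes 0.05 s, during which the arm holds its last target. There are 200 camera calls.

## Working session

There is one attempt and no reset: what is moved stays moved. The work goes in short steps, Python scripts to look and compute and a shell command to move; the robot and the scene stay as the last step left them, time stands still between calls to the robot, and variables do not carry over. Pictures are saved under pics/ and viewed, at most 10 in all, crops included, and the job is handed in when it is done.

```bash
mkdir -p pics; ls; cat > h.py <<'E'
import numpy as np, cv2
from station import arm
from scipy.spatial.transform import Rotation as R
def save(n,cam):
    f=arm.grab_frame(cam); cv2.imwrite(f'pics/{n}.png',f[:,:,::-1]); return f
def proj(cam,p):
    c=arm.calibration(cam); T=np.linalg.inv(np.array(c['world_from_camera'])); q=T[:3,:3]@np.array(p)+T[:3,3]
    return np.array([c['fx']*q[0]/q[2]+c['cx'],c['fy']*q[1]/q[2]+c['cy']])
def ray(cam,uv,z):
    c=arm.calibration(cam); T=np.array(c['world_from_camera']); d=T[:3,:3]@np.array([(uv[0]-c['cx'])/c['fx'],(uv[1]-c['cy'])/c['fy'],1]); o=T[:3,3]
    return o+d*(z-o[2])/d[2]
def tool():
    s=arm.get_state(); return np.array(s['eef_pos']),R.from_euler('xyz',s['ee_rot']),s
def togo(p,rot=None):
    e,r,s=tool(); d=r.inv().apply(np.array(p)-e)*100; print('d cm',d.round(2), 'w', None if rot is None else (r.inv()*rot).as_rotvec(degrees=True).round(1))
E
python3 - <<'E'
from h import *
np.set_printoptions(precision=4,suppress=True)
a=save('top','top'); b=save('scene','scene')
cv2.imwrite('pics/both.png',cv2.resize(np.vstack([a,b]),(480,600))[:,:,::-1])
for q in ['cup','blender','key_power_top','key_pulse_top','socket_mouth','white_dot','cup_tab']:
    for c in ['top','scene']:
        for d in arm.mark_of(c,q)[:6]: print(q,c,np.array(d['centre']),round(d['confidence'],2),proj(c,d['centre']).round())
print(arm.grip_point_offset); print(arm.get_state()); print(arm.calibration('top'))
E
```

```text
pics
cup top [ 0.3525 -0.0353  0.0016] 0.81 [351. 282.]
cup top [ 0.3429 -0.1899 -0.001 ] 0.75 [413. 288.]
cup top [ 0.4862 -0.1693  0.0068] 0.71 [406. 231.]
cup scene [ 0.4822 -0.1701  0.0036] 0.83 [302. 185.]
cup scene [ 0.356  -0.0348 -0.0021] 0.79 [355. 186.]
cup scene [ 0.3359 -0.1915 -0.0039] 0.72 [326. 167.]
blender top [0.5839 0.1678 0.0013] 0.56 [274. 188.]
blender scene [0.5783 0.1648 0.0006] 0.96 [359. 244.]
key_power_top top [0.5215 0.2332 0.0756] 0.76 [243. 211.]
key_power_top scene [0.5213 0.2272 0.0788] 0.67 [390. 224.]
key_pulse_top top [0.4938 0.1378 0.0807] 0.82 [282. 224.]
key_pulse_top scene [0.4999 0.1434 0.0744] 0.94 [371. 209.]
socket_mouth top [0.6086 0.1525 0.1102] 0.66 [276. 175.]
socket_mouth scene [0.6067 0.1523 0.1097] 0.81 [350. 218.]
white_dot top [0.5534 0.1698 0.1059] 0.85 [268. 198.]
white_dot scene [0.5577 0.1717 0.1131] 0.71 [367. 212.]
white_dot scene [0.5211 0.2281 0.0751] 0.32 [391. 225.]
cup_tab top [ 0.3842 -0.0663  0.0064] 0.88 [364. 270.]
cup_tab top [ 0.337  -0.2208  0.0057] 0.62 [425. 291.]
cup_tab top [ 0.5204 -0.1708  0.0139] 0.57 [407. 
[... 254 characters left out ...]
2881]), 'qd': array([-0.0001,  0.0002, -0.0005,  0.0002,  0.0014,  0.0013]), 'joint_efforts': array([ -0.0002, -58.2282,  29.3289,   7.0021,   0.0126,  -0.    ]), 'eef_pos': array([ 0.2867, -0.611 ,  0.2266]), 'ee_rot': array([-3.1416, -0.    , -2.7028]), 'force': array([-0.3346,  0.3955, -0.2649]), 'moment': array([0.0296, 0.0336, 0.0016]), 'gripper_force': 0.0, 'width': 0.08764835870539524}
{'fx': 518.3826566381239, 'fy': 518.3826566381239, 'cx': 320.77517455284857, 'cy': 196.5797407059632, 'world_from_camera': array([[ 0.0288, -0.9979,  0.0576,  0.4902],
       [-0.9994, -0.0276,  0.0226,  0.0185],
       [-0.021 , -0.0582, -0.9981,  1.3219],
       [ 0.    ,  0.    ,  0.    ,  1.    ]])}
```

View pics/top.png

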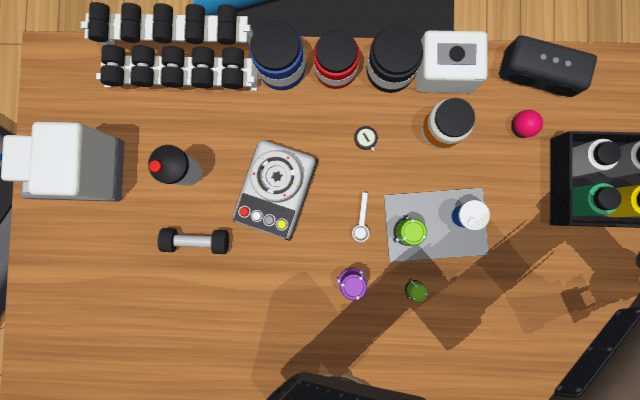

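View pics/scene.png

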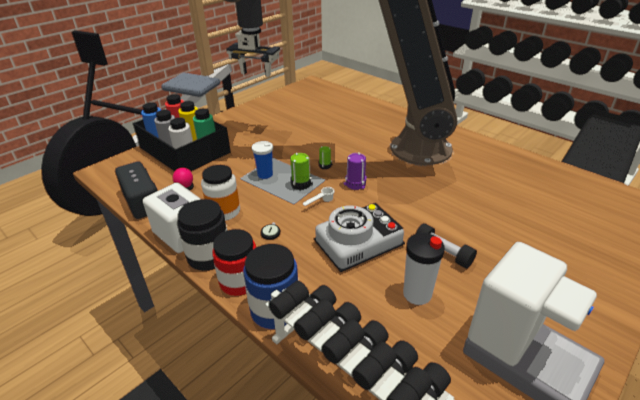

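Candidates like the cup in the top view are purple (352,284), large lime green on the mat (411,232) and small dark green (417,291). The purple one is excluded, and of the two green ones the larger is at (411,232), on the grey mat. I'll confirm this in a crop.

```bash
cat > m.py <<'E'
from h import *
np.set_printoptions(precision=4,suppress=True)
f=cv2.imread('pics/top.png')
cv2.imwrite('pics/crop.png',cv2.resize(f[205:315,330:500],None,fx=4.5,fy=4.5,interpolation=cv2.INTER_CUBIC))
hsv=cv2.cvtColor(f,cv2.COLOR_BGR2HSV).astype(int);H,S,V=[hsv[:,:,i] for i in range(3)]
yy,xx=np.mgrid[:400,:640]
win=(xx>234)&(xx<296)&(yy>203)&(yy<234)
masks={48:(S>150)&((H<6)|(H>174))&(V>90),-48:(S>130)&(H>22)&(H<36)&(V>120),16:(S<40)&(V>190)}
P={}
for y,m in masks.items():
    m=m&win
    n,l,st,c=cv2.connectedComponentsWithStats(m.astype(np.uint8)); k=1+np.argmax(st[1:,4])
    P[y]=ray('top',c[k],0.078); print(y,c[k],st[k,4],P[y])
d=P[48]-P[-48]; print('len',np.linalg.norm(d),'yaw',np.degrees(np.arctan2(-d[0],d[1])))
for q in ['key_power_top','key_low_top','key_high_top','key_pulse_top','socket_mouth','white_dot','half_mark','lock_mark']:
    for c in ['top','scene']:
        for r in arm.mark_of(c,q)[:3]: print(q,c,np.array(r['centre']),round(r['confidence'],2))
togo([0,0,0],R.from_euler('xyz',[np.pi,0,np.radians(-105.3)]))
E
python3 m.py
```

```text
48 [243.9655 211.3103] 58 [0.5213 0.2305 0.078 ]
-48 [281.4483 224.    ] 58 [0.4934 0.1391 0.078 ]
16 [289.     205.6667] 63 [0.5379 0.1224 0.078 ]
len 0.09555095372495001 yaw -16.9759844555664
key_power_top top [0.5215 0.2332 0.0756] 0.76
key_power_top scene [0.5213 0.2272 0.0788] 0.67
key_low_top top [0.5138 0.2002 0.0788] 0.71
key_low_top scene [0.5116 0.2007 0.0771] 0.58
key_high_top top [0.504  0.1745 0.073 ] 0.77
key_high_top scene [0.5012 0.1708 0.0774] 0.89
key_pulse_top top [0.4938 0.1378 0.0807] 0.82
key_pulse_top scene [0.4999 0.1434 0.0744] 0.94
socket_mouth top [0.6086 0.1525 0.1102] 0.66
socket_mouth scene [0.6067 0.1523 0.1097] 0.81
white_dot top [0.5534 0.1698 0.1059] 0.85
white_dot scene [0.5577 0.1717 0.1131] 0.71
white_dot scene [0.5211 0.2281 0.0751] 0.32
half_mark top [0.5787 0.1984 0.1081] 0.88
half_mark top [0.5105 0.2012 0.0808] 0.64
half_mark top [ 0.7463 -0.2511  0.0011] 0.51
half_mark scene [0.5751 0.1998 0.1098] 0.96
half_mark scene [0.6221 0.3914 0.0022] 0.66
half_mark scene [0.5019 0.1727 0.0772] 0.26
lock_mark top [0.6105 0.2056 0.112 ] 0.68
lock_mark scene [0.6133 0.2047 0.1098] 0.77
d cm [-0.01 67.5  22.66] w [  0.   -0.  -49.6]
```

View pics/crop.png

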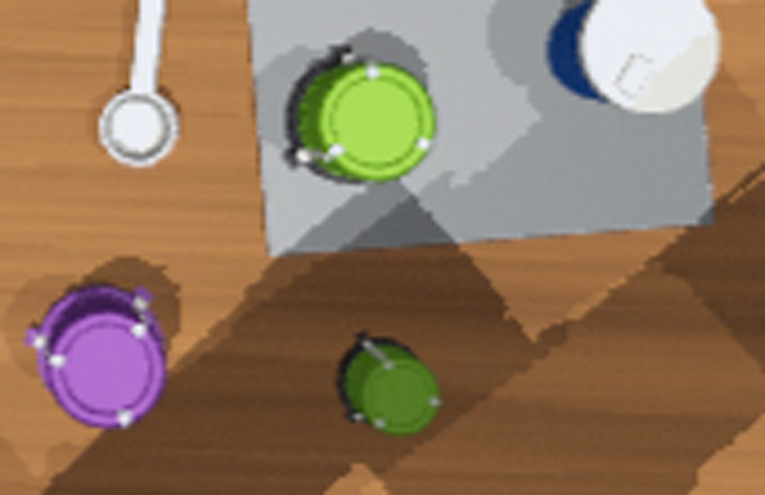

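The crop confirms the large lime cup on the grey mat as the target: its top is centred at crop (378,122), with white stripes at (372,72), (424,144) and (336,150). The purple cup at crop (105,355) and the small green one at crop (390,390) stay where they are. Next I'll go above the blender.

```bash
python3 - <<'E'
from h import *
togo([0.47,0.195,0.30],R.from_euler('xyz',[np.pi,0,np.radians(-107)]))
E
```

```text
d cm [-50.84  65.18  -7.34] w [  0.   -0.  -47.9]
```

```bash
python3 -m crank '[{"dx":-5,"dy":6.5,"dz":-3,"wz":-5},{"dx":-10,"dy":13,"dz":-7,"wz":-12},{"dx":-15,"dy":19,"dz":-7.3,"wz":-20},{"dx":-20,"dy":25,"dz":-7.3,"wz":-30},{"dx":-25,"dy":31,"dz":-7.3,"wz":-40},{"dx":-29,"dy":37,"dz":-7.3,"wz":-48},{"dx":-33,"dy":42,"dz":-7.3,"wz":-48},{"dx":-37,"dy":47,"dz":-7.3,"wz":-48},{"dx":-41,"dy":52,"dz":-7.3,"wz":-48},{"dx":-45,"dy":57,"dz":-7.3,"wz":-48}]' 0 20
python3 - <<'E'
from h import *
togo([0.47,0.195,0.30],R.from_euler('xyz',[np.pi,0,np.radians(-107)]))
E
```

```text
d cm [-50.84  65.18  -7.34] w [  0.   -0.  -47.9]$[0]: bad value
```

```bash
python3 -m crank '[{"dx":-5,"dy":6.5,"dz":-3,"wx":0,"wy":0,"wz":-5},{"dx":-10,"dy":13,"dz":-7,"wx":0,"wy":0,"wz":-12},{"dx":-15,"dy":19,"dz":-7.3,"wx":0,"wy":0,"wz":-20},{"dx":-20,"dy":25,"dz":-7.3,"wx":0,"wy":0,"wz":-30},{"dx":-25,"dy":31,"dz":-7.3,"wx":0,"wy":0,"wz":-40},{"dx":-29,"dy":37,"dz":-7.3,"wx":0,"wy":0,"wz":-48},{"dx":-33,"dy":42,"dz":-7.3,"wx":0,"wy":0,"wz":-48},{"dx":-37,"dy":47,"dz":-7.3,"wx":0,"wy":0,"wz":-48},{"dx":-41,"dy":52,"dz":-7.3,"wx":0,"wy":0,"wz":-48},{"dx":-45,"dy":57,"dz":-7.3,"wx":0,"wy":0,"wz":-48}]' 0 20
python3 - <<'E'
from h import *
togo([0.47,0.195,0.30],R.from_euler('xyz',[np.pi,0,np.radians(-107)]))
E
```

```text
t: 2.85
eef_pos: [0.4261, -0.0112, 0.2998]
ee_rot: [-3.14, 0.001, -1.865]
force: [1.2, -0.6, 0.0]
width: 0.001
gripper_force: 0.0
d cm [-21.01   1.77  -0.  ] w [-0.1  0.1  0.2]
```

```bash
python3 -m crank '[{"dx":-5,"dy":0.4,"dz":0,"wx":0,"wy":0,"wz":0},{"dx":-10,"dy":0.9,"dz":0,"wx":0,"wy":0,"wz":0},{"dx":-14,"dy":1.3,"dz":0,"wx":0,"wy":0,"wz":0},{"dx":-18,"dy":1.6,"dz":0,"wx":0,"wy":0,"wz":0},{"dx":-20,"dy":1.8,"dz":0,"wx":0,"wy":0,"wz":0},{"dx":-20,"dy":1.8,"dz":0,"wx":0,"wy":0,"wz":0},{"dx":-20,"dy":1.8,"dz":0,"wx":0,"wy":0,"wz":0},{"dx":-20,"dy":1.8,"dz":0,"wx":0,"wy":0,"wz":0},{"dx":-20,"dy":1.8,"dz":0,"wx":0,"wy":0,"wz":0},{"dx":-20,"dy":1.8,"dz":0,"wx":0,"wy":0,"wz":0}]'
cat > w.py <<'E'
import sys
from h import *
np.set_printoptions(precision=4,suppress=True)
print(tool()[0],arm.get_state()['ee_rot'])
save(sys.argv[1],'wrist'); print(np.array(arm.calibration('wrist')['world_from_camera']))
for q in sys.argv[2:]:
    for r in arm.mark_of('wrist',q)[:4]: print(q,np.array(r['centre']),round(r['confidence'],2),proj('wrist',r['centre']).round(1))
E
python3 w.py w1 key_power_top key_low_top key_high_top key_pulse_top socket_mouth white_dot half_mark lock_mark
```

```text
t: 4.1
eef_pos: [0.4669, 0.183, 0.2993]
ee_rot: [-3.141, 0.0, -1.866]
force: [0.3, 0.1, -0.2]
width: 0.0006
gripper_force: 0.0
[0.4669 0.183  0.2993] [-3.1414  0.0003 -1.8655]
[[-0.9568  0.2812  0.0742  0.4467]
 [ 0.2908  0.9253  0.2433  0.1177]
 [-0.0003  0.2544 -0.9671  0.4595]
 [ 0.      0.      0.      1.    ]]
key_power_top [0.5208 0.2318 0.075 ] 0.96 [289.6 226.4]
key_high_top [0.5059 0.1721 0.0774] 0.64 [285.8 181.7]
key_high_top [0.5764 0.2004 0.1122] 0.25 [235.2 225.4]
key_pulse_top [0.492  0.1407 0.0771] 0.88 [288.4 154.9]
key_pulse_top [0.5835 0.1674 0.0025] 0.45 [242.1 184.5]
socket_mouth [0.6067 0.1572 0.1137] 0.6 [197.8 199.6]
white_dot [0.5575 0.1731 0.1129] 0.73 [241.7 200.2]
half_mark [0.5781 0.1998 0.1115] 0.7 [233.8 225.1]
lock_mark [0.6049 0.206  0.1093] 0.69 [215.8 235.1]
```

View pics/w1.png

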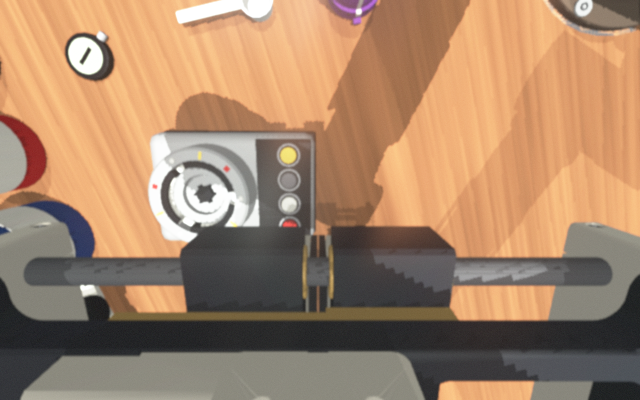

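The wrist view shows yellow at (288,155), grey at (289,180), white at (289,204), red partly hidden at (289,226), and the tower around (200,193). Now I'll fit the base pose.

```bash
cat > fit.py <<'E'
from h import *
from scipy.optimize import least_squares
np.set_printoptions(precision=4,suppress=True)
f=cv2.imread('pics/w1.png');hsv=cv2.cvtColor(f,cv2.COLOR_BGR2HSV).astype(int);H,S,V=[hsv[:,:,i] for i in range(3)]
def cen(m,x0,x1,y0,y1):
    n,l,st,c=cv2.connectedComponentsWithStats(m[y0:y1,x0:x1].astype(np.uint8)); k=1+np.argmax(st[1:,4]); print(c[k]+[x0,y0],st[k]); return c[k]+[x0,y0]
yel=cen((S>100)&(V>100),270,308,140,168); wh=cen((V>150)&(S<40),274,304,192,216)
obs=[]  # local xy, world xy, weight
L={'p':(-75,48),'l':(-75,16),'h':(-75,-16),'u':(-75,-48),'m':(30,0)}
def a(k,w,wt): obs.append((np.array(L[k])/1e3 if isinstance(k,str) else np.array(k)/1e3,np.array(w)[:2],wt))
a('u',ray('wrist',yel,.078),3);a('l',ray('wrist',wh,.078),3)
a('p',(.5213,.2305),3);a('u',(.4934,.1391),3)
rad=lambda d:(30+51*np.cos(np.radians(d)),51*np.sin(np.radians(d)))
for k,w in [('p',(.5215,.2332)),('p',(.5213,.2272)),('p',(.5208,.2318)),('l',(.5138,.2002)),('l',(.5116,.2007)),('h',(.504,.1745)),('h',(.5012,.1708)),('h',(.5059,.1721)),('u',(.4938,.1378)),('u',(.4999,.1434)),('u',(.492,.1407)),('m',(.6086,.1525)),('m',(.6067,.1523)),('m',(.6067,.1572)),
 (rad(180),(.5534,.1698)),(rad(180),(.5577,.1717)),(rad(180),(.5575,.1731)),(rad(142),(.5787,.1984)),(rad(142),(.5751,.1998)),(rad(142),(.5781,.1998)),(rad(104),(.6105,.2056)),(rad(104),(.6133,.2047)),(rad(104),(.6049,.206))]: a(k,w,1)
M=lambda t:np.array([[np.cos(t),-np.sin(t)],[np.sin(t),np.cos(t)]])
s=least_squares(lambda v:np.concatenate([w*(M(v[2])@l+v[:2]-p) for l,p,w in obs]),[.578,.165,-.28],loss='soft_l1',f_scale=.004)
v=s.x;print('pose',v,np.degrees(v[2]))
for l,p,w in obs: print((l*1e3).round(),((M(v[2])@l+v[:2]-p)*1e3).round(1),w)
for k in L: print(k,M(v[2])@np.array(L[k])/1e3+v[:2])
psi=v[2]-np.pi/2
for k in 'plu': togo([*(M(v[2])@(np.array(L[k])-[4,0])/1e3+v[:2]),.1],R.from_euler('xyz',[np.pi,0,psi]))
E
python3 fit.py
```

```text
[287.9345 154.7817] [ 10   7  17  17 229]
[288.0769 203.0989] [  5   1  21  20 273]
pose [ 0.5788  0.1637 -0.2964] -16.981322191994085
[-75. -48.] [ 0.6 -0.7] 3
[-75.  16.] [-0.2  0.9] 3
[-75.  48.] [-0.2  1. ] 3
[-75. -48.] [-0.3  0.6] 3
[-75.  48.] [-0.4 -1.7] 1
[-75.  48.] [-0.2  4.3] 1
[-75.  48.] [ 0.3 -0.3] 1
[-75.  16.] [-2.   0.7] 1
[-75.  16.] [0.2 0.2] 1
[-75. -16.] [-1.6 -4.2] 1
[-75. -16.] [ 1.2 -0.5] 1
[-75. -16.] [-3.5 -1.8] 1
[-75. -48.] [-0.7  1.9] 1
[-75. -48.] [-6.8 -3.7] 1
[-75. -48.] [ 1.1 -1. ] 1
[30.  0.] [-1.1  2.4] 1
[30.  0.] [0.8 2.6] 1
[30.  0.] [ 0.8 -2.3] 1
[-21.   0.] [ 5.4 -0. ] 1
[-21.   0.] [ 1.1 -1.9] 1
[-21.   0.] [ 1.3 -3.3] 1
[-10.  31.] [-0.4 -1.7] 1
[-10.  31.] [ 3.2 -3.1] 1
[-10.  31.] [ 0.2 -3.1] 1
[18. 49.] [-0.3  0.2] 1
[18. 49.] [-3.1  1.1] 1
[18. 49.] [ 5.3 -0.2] 1
p [0.5211 0.2315]
l [0.5118 0.2009]
h [0.5024 0.1703]
u [0.4931 0.1397]
m [0.6075 0.1549]
d cm [-6.17 -3.39 19.91] w [ 0.  -0.   0.1]
d cm [-2.97 -3.39 19.91] w [ 0.  -0.   0.1]
d cm [ 3.43 -3.37 19.91] w [ 0.  -0.   0.1]
```

```bash
python3 -m crank '[{"dx":-3,"dy":-1.7,"dz":5,"wx":0,"wy":0,"wz":0},{"dx":-6.2,"dy":-3.4,"dz":9,"wx":0,"wy":0,"wz":0},{"dx":-6.2,"dy":-3.4,"dz":14,"wx":0,"wy":0,"wz":0},{"dx":-6.2,"dy":-3.4,"dz":18,"wx":0,"wy":0,"wz":0},{"dx":-6.2,"dy":-3.4,"dz":20.5,"wx":0,"wy":0,"wz":0},{"dx":-6.2,"dy":-3.4,"dz":21.8,"wx":0,"wy":0,"wz":0},{"dx":-6.2,"dy":-3.4,"dz":22.3,"wx":0,"wy":0,"wz":0},{"dx":-6.2,"dy":-3.4,"dz":22.6,"wx":0,"wy":0,"wz":0},{"dx":-6.2,"dy":-3.4,"dz":22.6,"wx":0,"wy":0,"wz":0},{"dx":-6.2,"dy":-3.4,"dz":22.6,"wx":0,"wy":0,"wz":0}]'
```

```text
t: 5.8
eef_pos: [0.5176, 0.2329, 0.0739]
ee_rot: [-3.141, 0.001, -1.865]
force: [-2.0, -2.0, 3.1]
width: 0.0003
gripper_force: 1.7
```

```bash
python3 -m crank '[{"dx":0,"dy":0,"dz":0.1,"wx":0,"wy":0,"wz":0},{"dx":0,"dy":0,"dz":0.1,"wx":0,"wy":0,"wz":0},{"dx":0,"dy":0,"dz":-1,"wx":0,"wy":0,"wz":0},{"dx":0,"dy":0,"dz":-2,"wx":0,"wy":0,"wz":0},{"dx":3.2,"dy":0,"dz":-2,"wx":0,"wy":0,"wz":0},{"dx":3.2,"dy":0,"dz":-1.2,"wx":0,"wy":0,"wz":0},{"dx":3.2,"dy":0,"dz":-0.5,"wx":0,"wy":0,"wz":0},{"dx":3.2,"dy":0,"dz":0.05,"wx":0,"wy":0,"wz":0},{"dx":3.2,"dy":0,"dz":0.1,"wx":0,"wy":0,"wz":0},{"dx":3.2,"dy":0,"dz":0.1,"wx":0,"wy":0,"wz":0}]'
python3 -m crank '[{"dx":0,"dy":0,"dz":0,"wx":0,"wy":0,"wz":0},{"dx":0,"dy":0,"dz":-1,"wx":0,"wy":0,"wz":0},{"dx":0,"dy":0,"dz":-2.5,"wx":0,"wy":0,"wz":0},{"dx":3.2,"dy":0,"dz":-2.5,"wx":0,"wy":0,"wz":0},{"dx":6.4,"dy":0,"dz":-2.5,"wx":0,"wy":0,"wz":0},{"dx":6.4,"dy":0,"dz":-1.5,"wx":0,"wy":0,"wz":0},{"dx":6.4,"dy":0,"dz":-0.6,"wx":0,"wy":0,"wz":0},{"dx":6.4,"dy":0,"dz":0,"wx":0,"wy":0,"wz":0},{"dx":6.4,"dy":0,"dz":0.05,"wx":0,"wy":0,"wz":0},{"dx":6.4,"dy":0,"dz":0.05,"wx":0,"wy":0,"wz":0}]'
```

```text
t: 7.05
eef_pos: [0.5086, 0.2027, 0.0731]
ee_rot: [-3.141, -0.0, -1.864]
force: [-3.5, -1.9, 14.2]
width: 0.0006
gripper_force: 6.8
t: 8.3
eef_pos: [0.4902, 0.1415, 0.073]
ee_rot: [-3.141, -0.0, -1.863]
force: [-5.9, -1.9, 20.3]
width: 0.0002
gripper_force: 9.9
```

```bash
cat > cup.py <<'E'
from h import *
np.set_printoptions(precision=4,suppress=True)
c=ray('top',(414,232.1),.114); print('c',c)
for u,v in [(372,72),(424,144),(336,150)]:
    p=ray('top',(u/4.5+330,v/4.5+205),.114); d=p-c; print(p,np.linalg.norm(d),np.degrees(np.arctan2(d[1],d[0])))
togo([c[0]+.02,c[1]+.08,.30])
E
python3 cup.py
```

```text
c [ 0.4834 -0.1725  0.114 ]
[ 0.509  -0.1689  0.114 ] 0.025841922581350457 7.903473410651886
[ 0.4728 -0.1963  0.114 ] 0.026041036305857926 -114.08894956594307
[ 0.4684 -0.1512  0.114 ] 0.02603790728240234 125.24678741434568
d cm [ 22.03  -8.04 -22.69] w None
```

```bash
python3 -m crank '[{"dx":0,"dy":0,"dz":-5,"wx":0,"wy":0,"wz":0},{"dx":0,"dy":0,"dz":-11,"wx":0,"wy":0,"wz":0},{"dx":3,"dy":-1,"dz":-16,"wx":0,"wy":0,"wz":0},{"dx":7,"dy":-3,"dz":-20,"wx":0,"wy":0,"wz":0},{"dx":12,"dy":-5,"dz":-22.7,"wx":0,"wy":0,"wz":0},{"dx":17,"dy":-7,"dz":-22.7,"wx":0,"wy":0,"wz":0},{"dx":22,"dy":-8,"dz":-22.7,"wx":0,"wy":0,"wz":0},{"dx":22,"dy":-8,"dz":-22.7,"wx":0,"wy":0,"wz":0},{"dx":22,"dy":-8,"dz":-22.7,"wx":0,"wy":0,"wz":0},{"dx":22,"dy":-8,"dz":-22.7,"wx":0,"wy":0,"wz":0}]' 8.76
python3 w.py w2 cup cup_tab
```

```text
t: 9.55
eef_pos: [0.5027, -0.0917, 0.2984]
ee_rot: [3.141, -0.0, -1.864]
force: [-0.4, 0.1, -0.1]
width: 0.0869
gripper_force: 0.0
[ 0.5027 -0.0917  0.2984] [ 3.1413 -0.     -1.8636]
[[-0.9574  0.2794  0.0733  0.4826]
 [ 0.2888  0.926   0.2433 -0.1571]
 [ 0.0001  0.2541 -0.9672  0.4587]
 [ 0.      0.      0.      1.    ]]
cup [ 0.3404 -0.1908 -0.0001] 0.86 [406.9  72.7]
cup [ 0.354  -0.037  -0.0016] 0.78 [419.5 178.3]
cup [ 0.4828 -0.1673  0.0041] 0.56 [315.4 119.4]
cup_tab [ 0.5247 -0.1692  0.0097] 0.95 [287.2 126.7]
cup_tab [ 0.3831 -0.0619  0.0099] 0.76 [399.5 169.4]
cup_tab [ 0.3361 -0.2192  0.0039] 0.75 [406.3  50. ]
```

View pics/w2.png

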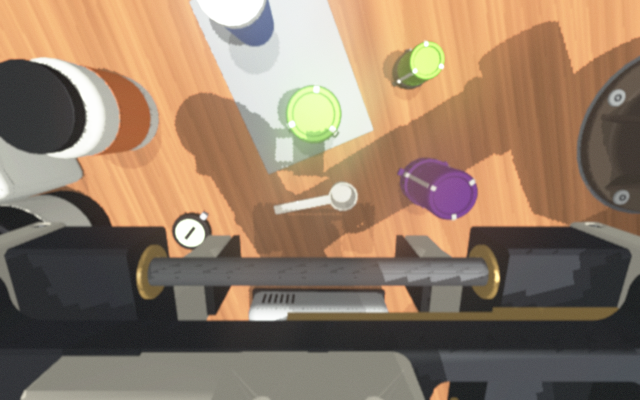

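The wrist view shows the target lime cup with its top at (314,113), stripes at roughly (317,89), (335,128) and (291,126), and a collar tab at (287,130). I'll fit the ellipse and the stripes.

```bash
cat > cup2.py <<'E'
from h import *
np.set_printoptions(precision=4,suppress=True)
f=cv2.imread('pics/w2.png');hsv=cv2.cvtColor(f,cv2.COLOR_BGR2HSV).astype(int);H,S,V=[hsv[:,:,i] for i in range(3)]
x0,y0=275,75;sl=np.s_[75:150,275:355]
g=((H>32)&(H<60)&(S>90))[sl].astype(np.uint8)
n,l,st,c=cv2.connectedComponentsWithStats(g);k=1+np.argmax(st[1:,4]);ct=max(cv2.findContours((l==k).astype(np.uint8),0,1)[0],key=len)
h=cv2.convexHull(ct);e=cv2.fitEllipse(h);print('ellipse',e[0][0]+x0,e[0][1]+y0,e[1])
c0=ray('wrist',(e[0][0]+x0,e[0][1]+y0),.114);print('c',c0)
w=((S<70)&(V>170))[sl].astype(np.uint8)
n,l,st,c=cv2.connectedComponentsWithStats(w)
for k in range(1,n):
    if st[k,4]>5 :
        p=ray('wrist',c[k]+[x0,y0],.114);d=p-c0;print(c[k]+[x0,y0],st[k,4],np.linalg.norm(d),np.degrees(np.arctan2(d[1],d[0])))
cv2.imwrite('pics/c2.png',cv2.resize(f[sl],None,fx=7,fy=7,interpolation=cv2.INTER_CUBIC))
E
python3 cup2.py
```

```text
ellipse 311.2554054260254 132.10674667358398 (18.803773880004883, 39.295448303222656)
c [ 0.4911 -0.1532  0.114 ]
[314.2731 107.3184] 3361 0.026541666860924067 -114.23065528299425
[315.8054 100.0268] 149 0.034246072618920334 -115.39213100318885
```

View pics/c2.png

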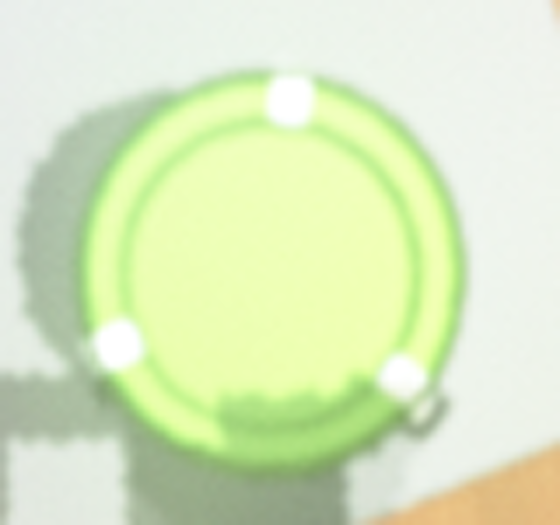

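The enlarged crop shows the cup top centred near crop (271,272), with white stripe ends at crop (290,100), (117,344) and (402,377).

```bash
python3 - <<'E'
from h import *
np.set_printoptions(precision=4,suppress=True)
P=np.array([ray('wrist',((u+.5)/7-.5+275,(v+.5)/7-.5+75),.114) for u,v in [(290,100),(117,344),(402,377),(272,270)]])
c=P[:3].mean(0);print('dots c',c,'circle c',P[3])
for p in P[:3]:
    d=p-c;print(np.linalg.norm(d),np.degrees(np.arctan2(d[1],d[0])), np.degrees(np.arctan2(d[1],d[0]))%120)
c=(c+P[3])/2; togo([*c[:2],.18]); togo([*c[:2],.074])
E
```

```text
dots c [ 0.4834 -0.1712  0.114 ] circle c [ 0.4828 -0.1718  0.114 ]
0.026030747437246905 -113.91170366751902 6.088296332480979
0.026317828031229916 6.453591224959569 6.453591224959569
0.02603082714320076 126.81918555956398 6.8191855595639765
d cm [ 8.19 -0.44 11.85] w None
d cm [ 8.19 -0.44 22.45] w None
```

```bash
python3 -m crank '[{"dx":4,"dy":-0.2,"dz":2,"wx":0,"wy":0,"wz":0},{"dx":8.2,"dy":-0.4,"dz":5,"wx":0,"wy":0,"wz":0},{"dx":8.2,"dy":-0.4,"dz":10,"wx":0,"wy":0,"wz":0},{"dx":8.2,"dy":-0.4,"dz":14,"wx":0,"wy":0,"wz":0},{"dx":8.2,"dy":-0.4,"dz":17,"wx":0,"wy":0,"wz":0},{"dx":8.2,"dy":-0.4,"dz":20,"wx":0,"wy":0,"wz":0},{"dx":8.2,"dy":-0.4,"dz":22.4,"wx":0,"wy":0,"wz":0},{"dx":8.2,"dy":-0.4,"dz":22.4,"wx":0,"wy":0,"wz":0},{"dx":8.2,"dy":-0.4,"dz":22.4,"wx":0,"wy":0,"wz":0},{"dx":8.2,"dy":-0.4,"dz":22.4,"wx":0,"wy":0,"wz":0}]' 8.76
python3 -m crank '[{"dx":0,"dy":0,"dz":0,"wx":0,"wy":0,"wz":0},{"dx":0,"dy":0,"dz":0,"wx":0,"wy":0,"wz":0},{"dx":0,"dy":0,"dz":0,"wx":0,"wy":0,"wz":0},{"dx":0,"dy":0,"dz":0,"wx":0,"wy":0,"wz":0},{"dx":0,"dy":0,"dz":0,"wx":0,"wy":0,"wz":0},{"dx":0,"dy":0,"dz":0,"wx":0,"wy":0,"wz":0},{"dx":0,"dy":0,"dz":0,"wx":0,"wy":0,"wz":0},{"dx":0,"dy":0,"dz":0,"wx":0,"wy":0,"wz":0},{"dx":0,"dy":0,"dz":0,"wx":0,"wy":0,"wz":0},{"dx":0,"dy":0,"dz":0,"wx":0,"wy":0,"wz":0}]' 5 45
```

```text
t: 10.95
eef_pos: [0.4833, -0.1723, 0.0758]
ee_rot: [-3.14, 0.001, -1.865]
force: [0.2, 0.7, 0.1]
width: 0.088
gripper_force: 0.0
t: 12.2
eef_pos: [0.4827, -0.1725, 0.0748]
ee_rot: [-3.141, 0.0, -1.865]
force: [1.3, -1.0, 4.3]
width: 0.0612
gripper_force: 45.0
```

```bash
python3 - <<'E'
from h import *
print(np.degrees(arm.get_state()['ee_rot']))
togo([.6075,.1549,.23],R.from_euler('xyz',[np.pi,0,np.radians(-106.85+36.55)]))
E
```

```text
[-1.79963678e+02  4.53211672e-03 -1.06852632e+02]
d cm [-34.95  -2.46 -15.52] w [ -0.   -0.  -36.6]
```

```bash
python3 -m crank '[{"dx":0,"dy":0,"dz":-3,"wx":0,"wy":0,"wz":0},{"dx":0,"dy":0,"dz":-8,"wx":0,"wy":0,"wz":0},{"dx":-3,"dy":-0.2,"dz":-12.5,"wx":0,"wy":0,"wz":-4},{"dx":-8,"dy":-0.5,"dz":-15.5,"wx":0,"wy":0,"wz":-10},{"dx":-13,"dy":-0.9,"dz":-15.5,"wx":0,"wy":0,"wz":-16},{"dx":-18,"dy":-1.3,"dz":-15.5,"wx":0,"wy":0,"wz":-22},{"dx":-23,"dy":-1.6,"dz":-15.5,"wx":0,"wy":0,"wz":-28},{"dx":-28,"dy":-2,"dz":-15.5,"wx":0,"wy":0,"wz":-34},{"dx":-32,"dy":-2.3,"dz":-15.5,"wx":0,"wy":0,"wz":-36.6},{"dx":-34.9,"dy":-2.5,"dz":-15.5,"wx":0,"wy":0,"wz":-36.6}]'
python3 -m crank '[{"dx":0,"dy":0,"dz":0,"wx":0,"wy":0,"wz":0},{"dx":0,"dy":0,"dz":0,"wx":0,"wy":0,"wz":0},{"dx":0,"dy":0,"dz":0,"wx":0,"wy":0,"wz":0},{"dx":0,"dy":0,"dz":0,"wx":0,"wy":0,"wz":0},{"dx":0,"dy":0,"dz":0,"wx":0,"wy":0,"wz":0},{"dx":0,"dy":0,"dz":0,"wx":0,"wy":0,"wz":0},{"dx":0,"dy":0,"dz":0,"wx":0,"wy":0,"wz":0},{"dx":0,"dy":0,"dz":0,"wx":0,"wy":0,"wz":0},{"dx":0,"dy":0,"dz":0,"wx":0,"wy":0,"wz":0},{"dx":0,"dy":0,"dz":0,"wx":0,"wy":0,"wz":0}]'
python3 - <<'E'
from h import *
np.set_printoptions(precision=4,suppress=True)
a=save('w3','wrist'); b=save('s3','scene')
M=np.vstack([a[::],cv2.resize(b[130:270,270:494],(640,400),interpolation=cv2.INTER_CUBIC)])
cv2.imwrite('pics/m3.png',cv2.resize(M,(480,600),interpolation=cv2.INTER_AREA)[:,:,::-1])
print(tool()[0],np.degrees(arm.get_state()['ee_rot']))
for c in ['scene','wrist']:
    for q in ['cup','cup_tab','socket_mouth','white_dot']:
        for r in arm.mark_of(c,q)[:4]: print(c,q,np.array(r['centre']),round(r['confidence'],2),proj(c,r['centre']).round(1))
togo([.6075,.1549,.23],R.from_euler('xyz',[np.pi,0,np.radians(-106.85+36.55)]))
E
```

```text
t: 13.45
eef_pos: [0.6068, 0.1557, 0.2277]
ee_rot: [3.138, 0.0, -1.226]
force: [0.1, 0.3, -3.9]
width: 0.0615
gripper_force: 45.0
t: 14.7
eef_pos: [0.6075, 0.1544, 0.2295]
ee_rot: [3.141, -0.0, -1.226]
force: [-0.5, -0.2, -2.9]
width: 0.0616
gripper_force: 45.0
[0.6075 0.1543 0.2296] [179.9987  -0.0001 -70.2595]
scene cup [0.6079 0.1552 0.1606] 0.92 [351.4 204.2]
scene cup [0.5199 0.231  0.0763] 0.62 [391.7 224.8]
scene cup [ 0.3355 -0.1901 -0.0012] 0.58 [326.3 166.7]
scene cup_tab [0.6071 0.1544 0.1124] 0.65 [350.9 217.9]
scene cup_tab [0.6359 0.1849 0.1686] 0.59 [353.2 211.4]
scene cup_tab [ 0.3403 -0.2234  0.002 ] 0.46 [318.8 163.2]
scene cup_tab [0.6114 0.2068 0.1126] 0.44 [365. 227.]
scene socket_mouth [0.6071 0.1552 0.107 ] 0.79 [351.1 219.6]
scene white_dot [0.5552 0.1733 0.1107] 0.86 [368.2 212.4]
scene white_dot [0.6391 0.1815 0.1718] 0.2 [351.5 210.5]
wrist cup [ 0.3542 -0.0345 -0.0021] 0.91 [560.9 106.1]
wrist cup [0.6039 0.1588 0.1595] 0.79 [319.4 221. ]
wrist cup [0.558  0.1696 0.1115] 0.59 [359.5 231. ]
wrist cup_tab [ 0.3873 -0.0607  0.007 ] 0.85 [554.2  73.8]
wrist cup_tab [0.6357 0.1792 0.1626] 0.79 [273.5 232.3]
wrist white_dot [0.5555 0.1715 0.1078] 0.86 [360.6 232.3]
d cm [-0.05 -0.02 -0.04] w [0. 0. 0.]
```

View pics/m3.png

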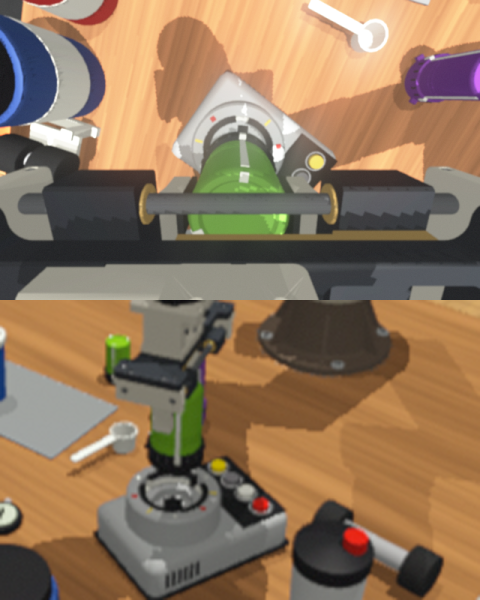

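Wrist (upper half) and scene (lower half) views show the cup upright above the socket, with its white rib close to the white-dot direction at ~43°. Lowering carefully.

```bash
python3 -m crank '[{"dx":0,"dy":0,"dz":1.5,"wx":0,"wy":0,"wz":0},{"dx":0,"dy":0,"dz":3,"wx":0,"wy":0,"wz":0},{"dx":0,"dy":0,"dz":4,"wx":0,"wy":0,"wz":0},{"dx":0,"dy":0,"dz":4.6,"wx":0,"wy":0,"wz":0},{"dx":0,"dy":0,"dz":4.9,"wx":0,"wy":0,"wz":0},{"dx":0,"dy":0,"dz":5.1,"wx":0,"wy":0,"wz":0},{"dx":0,"dy":0,"dz":5.3,"wx":0,"wy":0,"wz":0},{"dx":0,"dy":0,"dz":5.4,"wx":0,"wy":0,"wz":0},{"dx":0,"dy":0,"dz":5.5,"wx":0,"wy":0,"wz":0},{"dx":0,"dy":0,"dz":5.5,"wx":0,"wy":0,"wz":0}]'; python3 -c "
from h import *
print(tool()[2]['moment'],tool()[2]['force'])"
```

```text
t: 16.45
eef_pos: [0.6075, 0.1543, 0.1746]
ee_rot: [3.142, -0.0, -1.226]
force: [0.1, 0.2, -3.2]
width: 0.0612
gripper_force: 45.0
[-0.03878475  0.1140814  -0.01493228] [ 0.08856381  0.24834075 -3.24179609]
```

```bash
python3 -m crank '[{"dx":0,"dy":0,"dz":0.1,"wx":0,"wy":0,"wz":0},{"dx":0,"dy":0,"dz":0.2,"wx":0,"wy":0,"wz":0},{"dx":0,"dy":0,"dz":0.3,"wx":0,"wy":0,"wz":0},{"dx":0,"dy":0,"dz":0.4,"wx":0,"wy":0,"wz":0},{"dx":0,"dy":0,"dz":0.5,"wx":0,"wy":0,"wz":0},{"dx":0,"dy":0,"dz":0.5,"wx":0,"wy":0,"wz":0},{"dx":0,"dy":0,"dz":0.5,"wx":0,"wy":0,"wz":0},{"dx":0,"dy":0,"dz":0.5,"wx":0,"wy":0,"wz":0},{"dx":0,"dy":0,"dz":0.5,"wx":0,"wy":0,"wz":0},{"dx":0,"dy":0,"dz":0.5,"wx":0,"wy":0,"wz":0}]'; python3 -c "
from h import *
print(tool()[2]['moment'],tool()[2]['force'])"
```

```text
t: 17.7
eef_pos: [0.6076, 0.1543, 0.1696]
ee_rot: [-3.142, 0.0, -1.226]
force: [0.2, 0.5, -3.6]
width: 0.0614
gripper_force: 45.0
[0.02882443 0.09355665 0.03310296] [ 0.18331749  0.50669836 -3.60237928]
```

Entering freely; on to the floor at TCP ~0.163.

```bash
python3 -m crank '[{"dx":0,"dy":0,"dz":0.1,"wx":0,"wy":0,"wz":0},{"dx":0,"dy":0,"dz":0.2,"wx":0,"wy":0,"wz":0},{"dx":0,"dy":0,"dz":0.3,"wx":0,"wy":0,"wz":0},{"dx":0,"dy":0,"dz":0.4,"wx":0,"wy":0,"wz":0},{"dx":0,"dy":0,"dz":0.5,"wx":0,"wy":0,"wz":0},{"dx":0,"dy":0,"dz":0.6,"wx":0,"wy":0,"wz":0},{"dx":0,"dy":0,"dz":0.65,"wx":0,"wy":0,"wz":0},{"dx":0,"dy":0,"dz":0.7,"wx":0,"wy":0,"wz":0},{"dx":0,"dy":0,"dz":0.7,"wx":0,"wy":0,"wz":0},{"dx":0,"dy":0,"dz":0.7,"wx":0,"wy":0,"wz":0}]'; python3 -c "
from h import *
print(tool()[2]['moment'],tool()[2]['force'])"
```

```text
t: 18.95
eef_pos: [0.6075, 0.1543, 0.1628]
ee_rot: [-3.141, -0.0, -1.226]
force: [-0.4, 0.2, -0.3]
width: 0.0617
gripper_force: 45.0
[-0.13751542  0.72135349 -0.01144396] [-0.39520638  0.1685688  -0.2949794 ]
```

```bash
python3 -m crank '[{"dx":0,"dy":0,"dz":0.05,"wx":0,"wy":0,"wz":0},{"dx":0,"dy":0,"dz":0.1,"wx":0,"wy":0,"wz":0},{"dx":0,"dy":0,"dz":0.1,"wx":0,"wy":0,"wz":0},{"dx":0,"dy":0,"dz":0.1,"wx":0,"wy":0,"wz":0},{"dx":0,"dy":0,"dz":0.1,"wx":0,"wy":0,"wz":0},{"dx":0,"dy":0,"dz":0.1,"wx":0,"wy":0,"wz":0},{"dx":0,"dy":0,"dz":0.1,"wx":0,"wy":0,"wz":0},{"dx":0,"dy":0,"dz":0.1,"wx":0,"wy":0,"wz":0},{"dx":0,"dy":0,"dz":0.1,"wx":0,"wy":0,"wz":0},{"dx":0,"dy":0,"dz":0.1,"wx":0,"wy":0,"wz":0}]'; python3 -c "
from h import *
print(tool()[2]['moment'],tool()[2]['force'])
save('s4','scene')
for q in ['cup','cup_tab']:
  for r in arm.mark_of('scene',q)[:2]: print(q,r)"
```

```text
t: 20.2
eef_pos: [0.6076, 0.1543, 0.1628]
ee_rot: [-3.141, -0.0, -1.226]
force: [-4.4, 0.1, 7.8]
width: 0.0616
gripper_force: 45.0
[-0.18549991  2.01574129 -0.03660298] [-4.36926285  0.10068718  7.78569633]
cup {'centre': [0.337, -0.1899, -0.0002], 'confidence': 0.83}
cup {'centre': [0.6067, 0.1548, 0.0905], 'confidence': 0.65}
cup_tab {'centre': [0.6346, 0.1858, 0.101], 'confidence': 0.82}
cup_tab {'centre': [0.3373, -0.2228, 0.0049], 'confidence': 0.54}
```

Fully home at (0.607,0.155,0.09). Now turning clockwise, slowly.

```bash
python3 -m crank '[{"dx":0,"dy":0,"dz":-0.03,"wx":0,"wy":0,"wz":3},{"dx":0,"dy":0,"dz":-0.03,"wx":0,"wy":0,"wz":7},{"dx":0,"dy":0,"dz":-0.03,"wx":0,"wy":0,"wz":12},{"dx":0,"dy":0,"dz":-0.03,"wx":0,"wy":0,"wz":17},{"dx":0,"dy":0,"dz":-0.03,"wx":0,"wy":0,"wz":22},{"dx":0,"dy":0,"dz":-0.03,"wx":0,"wy":0,"wz":27},{"dx":0,"dy":0,"dz":-0.03,"wx":0,"wy":0,"wz":31},{"dx":0,"dy":0,"dz":-0.03,"wx":0,"wy":0,"wz":35},{"dx":0,"dy":0,"dz":-0.03,"wx":0,"wy":0,"wz":37},{"dx":0,"dy":0,"dz":-0.03,"wx":0,"wy":0,"wz":38}]'
python3 -m crank '[{"dx":0,"dy":0,"dz":0,"wx":0,"wy":0,"wz":0},{"dx":0,"dy":0,"dz":0,"wx":0,"wy":0,"wz":0},{"dx":0,"dy":0,"dz":0,"wx":0,"wy":0,"wz":0},{"dx":0,"dy":0,"dz":0,"wx":0,"wy":0,"wz":0},{"dx":0,"dy":0,"dz":0,"wx":0,"wy":0,"wz":0},{"dx":0,"dy":0,"dz":0,"wx":0,"wy":0,"wz":0},{"dx":0,"dy":0,"dz":0,"wx":0,"wy":0,"wz":0},{"dx":0,"dy":0,"dz":0,"wx":0,"wy":0,"wz":0},{"dx":0,"dy":0,"dz":0,"wx":0,"wy":0,"wz":0},{"dx":0,"dy":0,"dz":0,"wx":0,"wy":0,"wz":0}]'
python3 - <<'E'
from h import *
s=tool()[2];print(s['moment'],s['force'],np.degrees(s['ee_rot']))
a=save('w5','wrist'); b=save('s5','scene')
cv2.imwrite('pics/m5.png',np.hstack([cv2.resize(b[170:250,310:410],(400,320),interpolation=cv2.INTER_CUBIC),cv2.resize(a[120:320,195:445],(400,320),interpolation=cv2.INTER_CUBIC)])[:,:,::-1])
for c in ['scene','wrist']:
  for q in ['cup','cup_tab']:
    for r in arm.mark_of(c,q)[:3]:
        d=np.array(r['centre'])-[.6075,.1549,.092]; print(c,q,r,np.degrees(np.arctan2(d[1],d[0])))
E
```

```text
t: 21.6
eef_pos: [0.6069, 0.1537, 0.1628]
ee_rot: [3.141, -0.001, -1.89]
force: [-6.1, -2.6, 7.9]
width: 0.0617
gripper_force: 45.0
t: 22.85
eef_pos: [0.6069, 0.1537, 0.1628]
ee_rot: [3.141, -0.001, -1.889]
force: [-5.9, -1.8, 7.6]
width: 0.0618
gripper_force: 45.0
[-0.62629664  2.63138704  0.31195904] [-5.94377818 -1.81587794  7.57990712] [ 1.79975331e+02 -6.50832053e-02 -1.08233338e+02]
scene cup {'centre': [0.3358, -0.1906, -0.0021], 'confidence': 0.74} -128.18138750092135
scene cup {'centre': [0.606, 0.1559, 0.0956], 'confidence': 0.64} 146.3099324740212
scene cup {'centre': [0.5011, 0.169, 0.0812], 'confidence': 0.4} 172.45121582206323
scene cup_tab {'centre': [0.3381, -0.2227, 0.0033], 'confidence': 0.8} -125.50608772076087
scene cup_tab {'centre': [0.6475, 0.1586, 0.1035], 'confidence': 0.59} 5.284821092508998
scene cup_tab {'centre': [0.3856, -0.06, 0.0094], 'confidence': 0.38} -135.91812300233505
wrist cup {'centre': [0.6047, 0.1591, 0.0925], 'confidence': 0.73} 123.69006752598014
wrist cup {'centre': [0.5054, 0.1701, 0.074], 'confidence': 0.19} 171.53235962456046
wrist cup_tab {'centre': [0.6463, 0.1573, 0.0996], 'confidence': 0.73} 3.539559168549937
wrist cup_tab {'centre': [0.5106, 0.2044, 0.0826], 'confidence': 0.42} 152.94042293246085
```

View pics/m5.png

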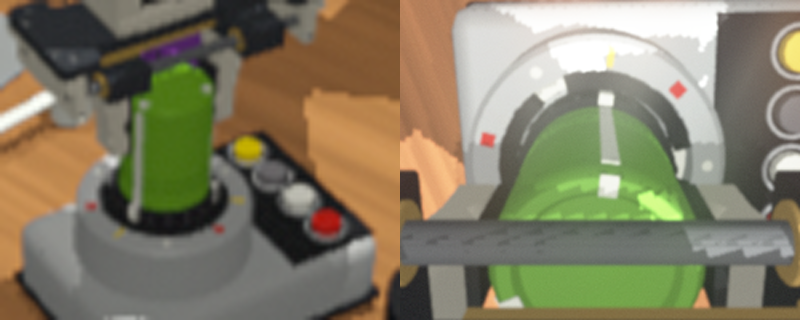

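The left half (scene) and right half (wrist) of the picture show the cup seated, with its white rib at (607,95) in line with the yellow mark at (611,60). All keys are up, and the grip is holding at 45 N.

```bash
python3 -c "
from station import arm
print(arm.job_done())"
```

```text
the job is handed in; nothing more can be done
None
```

I pressed red, white and yellow in order, seated the green cup fully home, turned it clockwise to the yellow half-turn mark and handed the job in with the cup still gripped at 45 N; the hand-in gave no verdict.

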